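Reverse the strip-down row into the build rack

ROBOT

A 6-joint arm with a two-finger parallel gripper is mounted at the origin on a cart in front of the work surface, level with it; the furniture and walls round the work are solid. World frame = base frame: x ahead of the robot, y to its left, z up, the work surface at z = 0. Lengths are in m, angles in degrees, forces in N, time in s.
With the tool pointing down it reaches from about 0.4 to 0.825 m from the base axis. Payload 7 kg.
Tool frame: the origin (TCP) lies at the very end of the fingers, on their centre line; the grasp point (between the pads) lies 19 mm behind it; z points along the fingers, y is the direction in which the jaws open and shut (so a half turn about z gives the same grasp; the last joint's range is limited). The gripper opens to 88 mm and grips with 3 to 60 N. Pads are 19 mm wide; open, the fingers measure 130 mm over their backs; the gripper's body (78 mm by 193 mm) begins 47 mm behind the grasp point.
Start: joints at [82.34, 20.546, 0.682, 0, -70.136, -16.507], TCP at [0.276, 0.616, 0.227] pointing down, gripper open.
Joint ranges: [-176.03, 176.03], [-82.01, 121.73], [-58.28, 71.71], [-173.87, 95.51], [-174.79, -0.11], [-173.66, 173.66]. Speed limits (degrees/s): [136.94, 136.94, 172.46, 180, 180, 180].

INTERFACE

Orientations are given as [roll, pitch, yaw] about the fixed x, y, z axes, in that order (R = Rz(yaw) Ry(pitch) Rx(roll)).
In Python, from plant import ctrl gives the robot as it stands.
- The arm moves only by the tool move_arm, never from a script. Its argument "increments" is a list of rows, each a list of 2 entries, a list of its own where there are three numbers: the shift along the world's x, y, z in mm, then the turn about the world's z in rad. A call has exactly 8 rows; each row shifts and turns the pose as measured when the row begins; what a row does not reach is not made up. A row lasts 1/10 s, in which the tool goes at most 50 mm and 8.59 degrees, less where a joint would pass 70% of its speed; a pose out of reach is approached as far as the arm can. A call with a gripper value outside its range is refused whole. "jaw" is the gripper command: -1 is shut, 1 is fully open, values between are in proportion, set as the call begins (left out, the last holds). The fingers move at their own pace and stop on an object; the grip force is fixed at half the most. Time passes only in rows, so rows that do not move let the fingers close, or fill a call up. It gives the time, the measured TCP pose, the force and the opening at its end, in the units of the state.
- ctrl.get_obs(): the state, without advancing time (a new reading comes with each control period).
- ctrl.snapshot(name): name is "scene" or "top" or "wrist"; returns a dict with "color" (420x560x3 uint8, red, green, blue), "fx", "fy", "cx", "cy" (pixels), "R" (3x3) and "t" (3): a world point X has camera coordinates R X + t. Camera axes: x right, y down, z forward; pixel columns grow to the right and rows downward; lengths in m; the calibration is good to about 2 mm. A picture is of the moment at which its call begins. There is no depth.
- ctrl.close_job(): hands the job in, once; it reports no verdict.
The state is a dict: "clock": time; "joint_pos": joint angles; "qvel": joint speeds; "tau": joint torques, N m; "tool_pos": TCP position; "orientation": TCP orientation; "force": force on the tool from outside, world axes, zero at the start; "moment": the same for the moment, N m; "opening": finger opening in m.
Only numpy, scipy, OpenCV 4.12 (cv2) and the standard library are available. Lean on these libraries where they do the work, as an engineer would, in place of code of your own. Each camera call takes 0.05 s, during which the arm holds its last target.

TASK

The four parts in the strip-down rack stand in the order in which they came off the controller; reassembly runs the other way. Move them all to the build rack in the reverse order, counted from the handle ends: the part nearest the handle of the strip-down rack goes into the cell farthest from the handle of the build rack, and so on, one part upright on the floor of each cell.

Things in the scene. Friction and masses are not known exactly. Their poses are not given: they have to be found in the camera images.
- strip_rack: the strip-down rack: flat dark steel carrier, 228 mm along its x, 60 mm wide (its y), fixed to the bench, carrying the four nests in a row along its x, centred at x = -84, -28, 28 and 84 mm. Its carrying handle (slotted tab with a black grip bar) sticks out at its -x end, the end towards the robot. Origin: centre of the underside; z up.
- build_rack: the build rack: aluminium tray, 228 mm along its x, 60 mm wide, fixed to the bench, left or right of the other rack. Four open square cells in a row along its x, centred at x = -84, -28, 28, 84 mm (y = 0), 52 x 52 mm inside. Cell floor (black rubber) 6 mm above the origin, walls 4 mm thick, tops at 12 mm. Handle at its -x end, towards the robot. Origin: centre of the underside; z up.
- big_capacitor: cylindrical capacitor can, the thicker one: 35 mm diameter, 52 mm tall; loose, 30 to 60 g nominal, at the start standing upright in its nest with its x and y along those of the strip-down rack. Origin: centre of the underside; z up.
- small_capacitor: cylindrical capacitor can, the thinner one: 25 mm diameter, 40 mm tall; loose, 30 to 60 g nominal, at the start standing upright in its nest with its x and y along those of the strip-down rack. Origin: centre of the underside; z up.
- plug_relay: block-shaped plug-in relay, 28 mm along its x, 21 mm along its y, 38 mm tall; loose, 30 to 60 g nominal, at the start standing upright in its nest with its x and y along those of the strip-down rack. Origin: centre of the underside; z up.
- hex_spacer: slim hexagonal spacer with a threaded stud on top, 15 mm along its x over corners, 13 mm along its y across flats, 54 mm tall; the stud is the top 12 mm or so; loose, 30 to 60 g nominal, at the start standing upright in its nest with its x and y along those of the strip-down rack. Origin: centre of the underside; z up.
- nest_big_capacitor: grey plastic block 50 x 50 x 10 mm fixed on the strip-down rack, with a square pocket of 41 mm, 5 mm deep, in which the big capacitor stands at the start. Its place in the row varies and stays as it was when the part is taken out. Origin: centre of the underside; axes as the rack's.
- nest_small_capacitor: grey plastic block 50 x 50 x 10 mm fixed on the strip-down rack, with a square pocket of 30 mm, 5 mm deep, in which the small capacitor stands at the start. Its place in the row varies and stays as it was when the part is taken out. Origin: centre of the underside; axes as the rack's.
- nest_plug_relay: grey plastic block 50 x 50 x 10 mm fixed on the strip-down rack, with a rectangular pocket 32 x 25 mm, 5 mm deep, in which the plug relay stands at the start. Its place in the row varies and stays as it was when the part is taken out. Origin: centre of the underside; axes as the rack's.
- nest_hex_spacer: grey plastic block 50 x 50 x 10 mm fixed on the strip-down rack, with a small nearly square pocket 18 x 17 mm, 5 mm deep, in which the hex spacer stands at the start. Its place in the row varies and stays as it was when the part is taken out. Origin: centre of the underside; axes as the rack's.
Mind the look-alikes: they are no part of the job. Leave any yellow look-alike of the small_capacitor alone.

How it is judged (in metres and radians):
At the end, for the whole second after the job is handed in: Each part stands in the build-rack cell that mirrors its nest's place in the strip-down rack, counted from the handles (1st to 4th, 2nd to 3rd, 3rd to 2nd, 4th to 1st): within 20 mm of the cell's centre in x and y, within 3 mm of its floor, upright within 0.12 rad, at rest (((x of nest_big_capacitor in the frame of strip_rack between -0.094 and -0.074 m and x of big_capacitor in the frame of build_rack between 0.064 and 0.104 m) or (x of nest_big_capacitor in the frame of strip_rack between -0.038 and -0.018 m and x of big_capacitor in the frame of build_rack between 0.008 and 0.048 m) or (x of nest_big_capacitor in the frame of strip_rack between 0.018 and 0.038 m and x of big_capacitor in the frame of build_rack between -0.048 and -0.008 m) or (x of nest_big_capacitor in the frame of strip_rack between 0.074 and 0.094 m and x of big_capacitor in the frame of build_rack between -0.104 and -0.064 m)) and y of big_capacitor in the frame of build_rack between -0.02 and 0.02 m and z of big_capacitor in the frame of build_rack between 0.003 and 0.009 m and angle between each of big_capacitor, small_capacitor, plug_relay, hex_spacer's own z axis and vertical below 0.12 rad and linear speed of each of big_capacitor, small_capacitor, plug_relay, hex_spacer below 0.02 m/s and angular speed of each of big_capacitor, small_capacitor, plug_relay, hex_spacer below 0.3 rad/s and ((x of nest_small_capacitor in the frame of strip_rack between -0.094 and -0.074 m and x of small_capacitor in the frame of build_rack between 0.064 and 0.104 m) or (x of nest_small_capacitor in the frame of strip_rack between -0.038 and -0.018 m and x of small_capacitor in the frame of build_rack between 0.008 and 0.048 m) or (x of nest_small_capacitor in the frame of strip_rack between 0.018 and 0.038 m and x of small_capacitor in the frame of build_rack between -0.048 and -0.008 m) or (x of nest_small_capacitor in the frame of strip_rack between 0.074 and 0.094 m and x of small_capacitor in the frame of build_rack between -0.104 and -0.064 m)) and y of small_capacitor in the frame of build_rack between -0.02 and 0.02 m and z of small_capacitor in the frame of build_rack between 0.003 and 0.009 m and ((x of nest_plug_relay in the frame of strip_rack between -0.094 and -0.074 m and x of plug_relay in the frame of build_rack between 0.064 and 0.104 m) or (x of nest_plug_relay in the frame of strip_rack between -0.038 and -0.018 m and x of plug_relay in the frame of build_rack between 0.008 and 0.048 m) or (x of nest_plug_relay in the frame of strip_rack between 0.018 and 0.038 m and x of plug_relay in the frame of build_rack between -0.048 and -0.008 m) or (x of nest_plug_relay in the frame of strip_rack between 0.074 and 0.094 m and x of plug_relay in the frame of build_rack between -0.104 and -0.064 m)) and y of plug_relay in the frame of build_rack between -0.02 and 0.02 m and z of plug_relay in the frame of build_rack between 0.003 and 0.009 m and ((x of nest_hex_spacer in the frame of strip_rack between -0.094 and -0.074 m and x of hex_spacer in the frame of build_rack between 0.064 and 0.104 m) or (x of nest_hex_spacer in the frame of strip_rack between -0.038 and -0.018 m and x of hex_spacer in the frame of build_rack between 0.008 and 0.048 m) or (x of nest_hex_spacer in the frame of strip_rack between 0.018 and 0.038 m and x of hex_spacer in the frame of build_rack between -0.048 and -0.008 m) or (x of nest_hex_spacer in the frame of strip_rack between 0.074 and 0.094 m and x of hex_spacer in the frame of build_rack between -0.104 and -0.064 m)) and y of hex_spacer in the frame of build_rack between -0.02 and 0.02 m and z of hex_spacer in the frame of build_rack between 0.003 and 0.009 m); the robot touches nothing.
It also fails if it takes over 112 s, if anything falls off the work surface, if the arm or the gripper's body presses on something with over 40 N, if the wrist force passes 120 N, or if a joint passes its speed limit or range.

## Working session

There is one attempt and no reset: what is moved stays moved. The work goes in short steps, Python scripts to look and compute and a tool call to move; the robot and the scene stay as the last step left them, time stands still between calls to the robot, and variables do not carry over. Pictures are saved under pics/ and viewed, and the job is handed in when it is done.

Besides the shell and the picture viewer there is one more tool, called after "Call:" as name([rows], argument=value, ...), one row to a line, values as JSON. move_arm: Moves the arm, as the interface text tells. Its arguments: {"type":"object","properties":{"increments":{"type":"array","items":{"type":"array"}},"jaw":{"type":"number"}},"required":["increments"]}

```bash
mkdir -p pics; ls
cat > h.py <<'E'
import numpy as np,cv2,pickle
from plant import ctrl
def snap(n,f):
    s=ctrl.snapshot(n); cv2.imwrite(f'pics/{f}.png',s['color'][:,:,::-1]); pickle.dump(s,open(f'pics/{f}.pkl','wb')); return s
def ray(s,u,v,z):
    R=np.array(s['R']);t=np.array(s['t']).ravel()
    d=R.T@np.array([(u-s['cx'])/s['fx'],(v-s['cy'])/s['fy'],1]);c=-R.T@t
    return c+d*(z-c[2])/d[2]
def proj(s,X):
    p=np.array(s['R'])@np.array(X)+np.array(s['t']).ravel()
    return p[0]/p[2]*s['fx']+s['cx'],p[1]/p[2]*s['fy']+s['cy']
def load(f): return pickle.load(open(f'pics/{f}.pkl','rb'))
E
python3 - <<'E'
from h import *
for n in ['scene','top','wrist']:
    s=snap(n,n+'0'); print(n,s['fx'],-np.array(s['R']).T@np.array(s['t']).ravel())
print(ctrl.get_obs())
E
```

```text
pics
scene 447.27376766944724 [ 0.17367466 -0.88156338  0.85343276]
top 455.4927669381169 [ 0.2815819  -0.21945618  1.00200554]
wrist 332.65912859388817 [0.33997766 0.58712857 0.38395708]
{'clock': 0.15, 'joint_pos': array([ 8.23382056e+01,  2.05813277e+01,  6.44674149e-01, -1.29734415e-02,
       -7.01363908e+01, -1.65063335e+01]), 'qvel': array([-0.02101229, -0.06213147,  0.09877904,  0.02945864, -0.0182913 ,
        0.00826373]), 'tau': array([-1.19720393e-03, -5.83271527e+01,  2.93290740e+01,  7.00116768e+00,
        8.84291308e-03, -1.10108003e-04]), 'tool_pos': array([0.27624328, 0.61546866, 0.22584206]), 'orientation': array([ 1.79926500e+02, -9.06025586e-03, -2.41725379e+01]), 'force': array([-0.08813946,  0.38334276, -0.5376423 ]), 'moment': array([-0.02911755, -0.01666439,  0.01090816]), 'opening': 0.08731425584176306}
```

View pics/scene0.png

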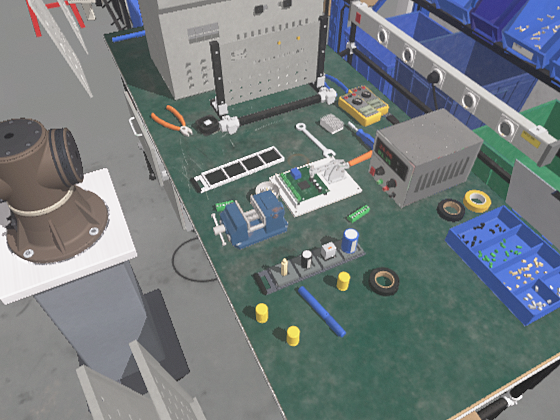

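View pics/top0.png

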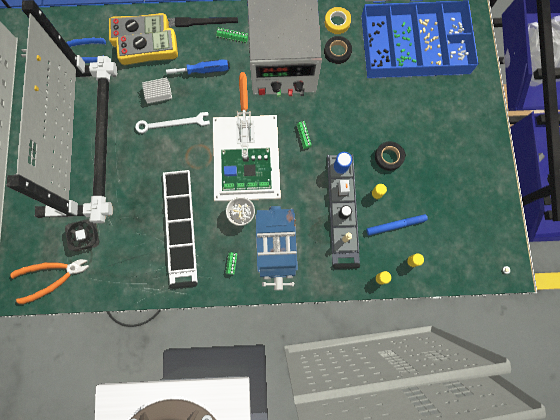

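View pics/wrist0.png

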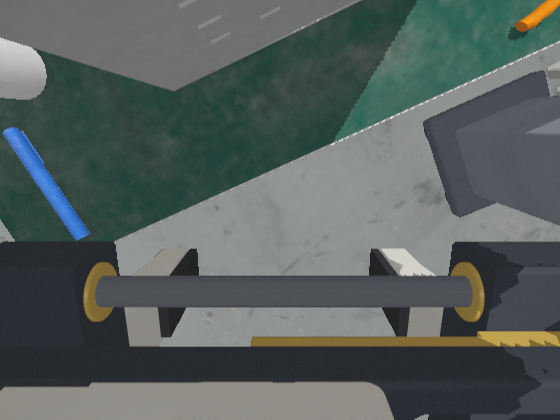

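Run:
```python
from h import *
s=load('top0');
c=s['color'][140:300,150:470,::-1]
cv2.imwrite('pics/z1.png',cv2.resize(c,None,fx=2.5,fy=2.5,interpolation=cv2.INTER_CUBIC))
s2=load('scene0');c=s2['color'][130:330,180:400,::-1]
cv2.imwrite('pics/z2.png',cv2.resize(c,None,fx=3,fy=3,interpolation=cv2.INTER_CUBIC))
for u,v in [(164,172),(189,172),(195,283),(169,285)]: print(u,v,ray(s,u,v,.012))
for u,v in [(328,157),(353,155),(359,267),(331,267)]: print(u,v,ray(s,u,v,.006))
```

```text
164 172 [0.60088196 0.01759466 0.012     ]
189 172 [ 0.59843877 -0.03900695  0.012     ]
195 283 [ 0.34858176 -0.05109254  0.012     ]
169 285 [0.34676116 0.00471685 0.012     ]
328 157 [ 0.62260177 -0.35721446  0.006     ]
353 155 [ 0.62495348 -0.41505127  0.006     ]
359 267 [ 0.36795996 -0.40754473  0.006     ]
331 267 [ 0.37061987 -0.34651341  0.006     ]
```

View pics/z1.png

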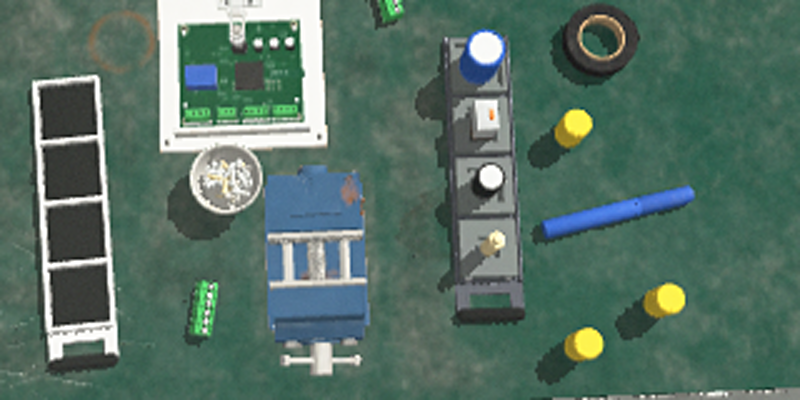

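View pics/z2.png

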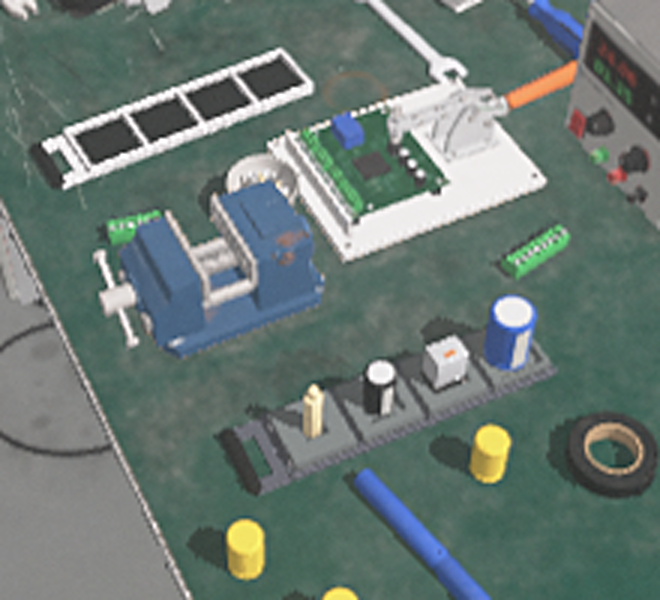

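Run:
```python
from h import *
s=load('top0'); im=s['color'].astype(int)
def blobs(mask,x0,x1,y0,y1,amin=20):
    m=np.zeros(mask.shape,np.uint8); m[y0:y1,x0:x1]=mask[y0:y1,x0:x1]
    n,l,st,c=cv2.connectedComponentsWithStats(m,connectivity=4)
    return [(st[i,4],c[i],st[i,:4]) for i in range(1,n) if st[i,4]>=amin]
print('cells')
P=[]
for a,c,b in blobs((im.max(2)<70)&(abs(im[:,:,0]-im[:,:,1])<14),160,200,168,272): 
    p=ray(s,*c,.006);P.append(p);print(a,c,b,p.round(4))
print('steps',np.diff(np.array(P)[:,:2],axis=0))
hsv=cv2.cvtColor(s['color'],cv2.COLOR_RGB2HSV)
print('white tops')
for a,c,b in blobs(im.min(2)>200,325,360,145,270,8): print(a,c,b)
print('yellow')
for a,c,b in blobs((hsv[...,0]>18)&(hsv[...,0]<35)&(hsv[...,1]>50)&(hsv[...,2]>120),325,430,140,300,5): print(a,c,b)
c=s['color'][145:275,320:365,::-1]
cv2.imwrite('pics/z3.png',cv2.resize(c,None,fx=4.5,fy=4.5,interpolation=cv2.INTER_NEAREST))
```

```text
cells
428 [176.70794393 184.15654206] [166 174  23  22] [ 0.5728 -0.01    0.006 ]
448 [178.21205357 208.20089286] [167 197  23  23] [ 0.5167 -0.0135  0.006 ]
34 [163.35294118 214.73529412] [162 201   3  26] [0.5031 0.0196 0.006 ]
466 [179.85193133 232.72746781] [169 221  23  24] [ 0.4607 -0.0172  0.006 ]
481 [181.36590437 257.81081081] [170 246  24  24] [ 0.4049 -0.0206  0.006 ]
25 [165.48 256.8 ] [165 250   2  15] [0.4086 0.0141 0.006 ]
steps [[-0.05610644 -0.00350857]
 [-0.01354749  0.03312343]
 [-0.04237402 -0.0368534 ]
 [-0.05584374 -0.0033692 ]
 [ 0.0037318   0.03474288]]
white tops
123 [343.93495935 158.58536585] [338 153  13  12]
88 [344.11363636 185.18181818] [340 180  10  12]
65 [345.90769231 210.09230769] [342 206   9   9]
12 [349.75       234.91666667] [348 233   4   5]
yellow
160 [378.95    190.60625] [372 184  15  15]
51 [345.82352941 237.62745098] [342 232   9  11]
172 [415.56976744 259.71511628] [408 253  16  14]
159 [383.27044025 277.36477987] [376 271  15  13]
```

View pics/z3.png

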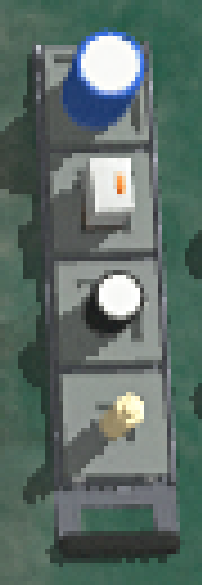

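Run:
```python
from h import *
s=load('top0'); q=load('scene0')
c=q['color'][215:300,250:370,::-1]
cv2.imwrite('pics/z4.png',cv2.resize(c,None,fx=6,fy=6,interpolation=cv2.INTER_NEAREST))
T={'big':(344,158.5,.052),'relay':(344.6,185.2,.038),'small':(345.6,210.1,.040),'hex':(349.5,235,.054)}
for b in (.006,.009,.012):
  P=np.array([ray(s,u,v,h+b)[:2] for u,v,h in T.values()]); print(b,P.round(4).tolist(),np.linalg.norm(np.diff(P,axis=0),axis=1).round(4))
# nests at z~.014
for n,u,v in [('n1',320+98/4.5,145+93/4.5),('n2',320+105/4.5,145+203/4.5),('n3',320+109/4.5,145+312/4.5),('n4',320+114/4.5,145+427/4.5)]: print(n,ray(s,u,v,.014).round(4))
for u,v in [(378.95,190.6),(383.3,277.4),(415,260)]: print('can',ray(s,u,v,.04).round(3))
# heights by triangulation
def tri(a,b):
  A=[];Y=[]
  for S,(u,v) in ((s,a),(q,b)):
    R=np.array(S['R']);t=np.array(S['t']).ravel();K=[(u-S['cx'])/S['fx'],(v-S['cy'])/S['fy']]
    for i in (0,1): A.append(R[i]-K[i]*R[2]);Y.append(K[i]*t[2]-t[i])
  x,r,_,_=np.linalg.lstsq(np.array(A),np.array(Y),rcond=None);return x.round(4),r**.5
print('vise far right corner',tri((150+361/2.5,140+174/2.5),(180+310/3,130+232/3)))
print('vise jaw near left', tri((150+267/2.5,140+283/2.5),(180+121/3,130+253/3)))
print('big top',tri((344,158.5),(180+514/3,130+305/3)))
print('small top',tri((345.7,210),(180+381/3,130+373/3)))
```

```text
0.006 [[0.5999, -0.3846], [0.5435, -0.3837], [0.4875, -0.3813], [0.4308, -0.383]] [0.0564 0.0561 0.0567]
0.009 [[0.5989, -0.3841], [0.5427, -0.3832], [0.4868, -0.3808], [0.4303, -0.3825]] [0.0562 0.0559 0.0565]
0.012 [[0.5978, -0.3836], [0.5419, -0.3827], [0.4862, -0.3803], [0.4298, -0.382]] [0.056  0.0557 0.0563]
n1 [ 0.5979 -0.386   0.014 ]
n2 [ 0.5404 -0.3852  0.014 ]
n3 [ 0.4849 -0.3829  0.014 ]
n4 [ 0.4277 -0.381   0.014 ]
can [ 0.529 -0.458  0.04 ]
can [ 0.341 -0.45   0.04 ]
can [ 0.375 -0.521  0.04 ]
vise far right corner (array([ 0.4865, -0.2696,  0.0895]), array([0.00396513]))
vise jaw near left (array([ 0.3832, -0.1847,  0.042 ]), array([0.02850118]))
big top (array([ 0.6008, -0.3843,  0.0645]), array([0.00431542]))
small top (array([ 0.4899, -0.3823,  0.0442]), array([0.00259573]))
```

View pics/z4.png

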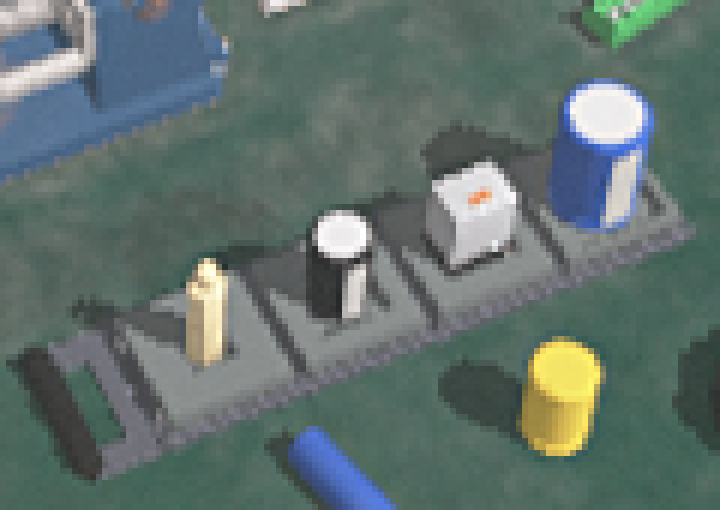

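Call:
move_arm([
  [[4,-36,0],0],
  [[4,-36,0],0],
  [[4,-36,0],0],
  [[4,-36,0],0],
  [[4,-36,0],0],
  [[4,-36,0],0],
  [[10,-36,0],0],
  [[10,-36,0],0],
], jaw=0.1)

```text
clock: 0.95
tool_pos: [0.3188, 0.319, 0.2206]
orientation: [179.6, -0.1, -23.9]
force: [0.3, 1.1, 0.1]
opening: 0.0482
```

Call:
move_arm([
  [[14,-43,0],0],
  [[14,-43,0],0],
  [[14,-43,0],0],
  [[12,-45,0],0.1],
  [[12,-45,0],0.1],
  [[8,-45,0],0.1],
  [[4,-45,0],0.08],
  [[0,-45,0],0],
])

```text
clock: 1.75
tool_pos: [0.3964, -0.048, 0.2218]
orientation: [179.8, -0.2, -1.0]
force: [0.9, -0.5, 0.7]
opening: 0.0484
```

Call:
move_arm([
  [[4,-45,0],0],
  [[4,-45,0],0],
  [[4,-45,0],0],
  [[4,-45,0],0],
  [[4,-45,0],0],
  [[0,-40,0],0],
  [[0,-20,0],0],
  [[0,0,0],0],
])

```text
clock: 2.55
tool_pos: [0.4127, -0.3507, 0.2212]
orientation: [179.8, -0.3, -1.3]
force: [0.3, 1.0, 0.7]
opening: 0.048
```

Run:
```python
from h import *
s=snap('wrist','wrist1');o=ctrl.get_obs();print(o['tool_pos'],o['orientation'],o['joint_pos'],o['force'])
```

```text
[ 0.41264829 -0.349643    0.22112676] [179.86494641  -0.31060043  -1.27940662] [-1.94815150e+01  7.93341286e+00 -1.70202546e+01  3.45893766e-02
 -6.47090921e+01  1.08187057e+02] [ 0.55353146  0.11500159 -0.4567493 ]
```

View pics/wrist1.png

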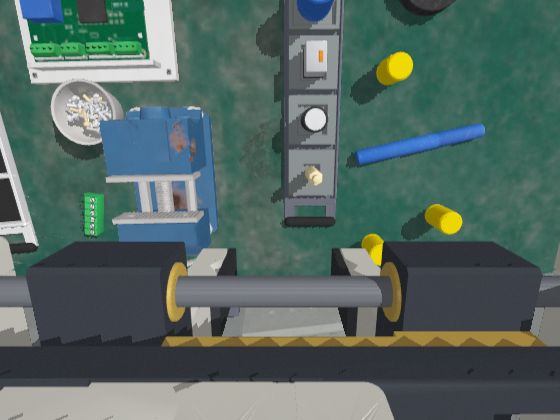

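```bash
cat >> h.py <<'E'
def tri(*obs):
  A=[];Y=[]
  for S,u,v in obs:
    R=np.array(S['R']);t=np.array(S['t']).ravel();K=[(u-S['cx'])/S['fx'],(v-S['cy'])/S['fy']]
    for i in (0,1): A.append(R[i]-K[i]*R[2]);Y.append(K[i]*t[2]-t[i])
  x,r,_,_=np.linalg.lstsq(np.array(A),np.array(Y),rcond=None);return x.round(4)
E
python3 - <<'E'
from h import *
w=load('wrist1');s=load('top0')
im=w['color']
m=(im.min(2)>190).astype(np.uint8); m[:, :280]=0;m[:,345:]=0;m[230:]=0
n,l,st,c=cv2.connectedComponentsWithStats(m)
for i in range(1,n):
  if st[i,4]>15: print(st[i],c[i])
cv2.imwrite('pics/z5.png',cv2.resize(im[0:235,275:350,::-1],None,fx=2.5,fy=2.5,interpolation=cv2.INTER_CUBIC))
c=im[90:260,90:230,::-1]
cv2.imwrite('pics/z6.png',cv2.resize(c,None,fx=3.3,fy=3.3,interpolation=cv2.INTER_CUBIC))
print('small',tri((w,315,120),(s,345.6,210.1)))
print('relay',tri((w,316,58),(s,344.6,185.2)))
print('hex',tri((w,314,175),(s,346.5,236)))
for b in(.009,.012):
  print('small',ray(w,315,119,.04+b),'relay',ray(w,317,58,.038+b),'hex body',ray(w,314,177,.042+b))
print('strip corners',[ray(w,u,v,.005).round(4).tolist() for u,v in [(284,200),(336,199),(338,30),(289,30)]])
E
```

```text
[307  40  20  31 520] [316.15576923  55.24038462]
[305 109  21  21 343] [315.06413994 118.9212828 ]
[313 171   9   9  35] [317.94285714 175.11428571]
small [ 0.4876 -0.3826  0.0437]
relay [ 0.5426 -0.3837  0.046 ]
hex [ 0.4327 -0.3821  0.0344]
small [ 0.48813305 -0.38300558  0.049     ] relay [ 0.54218986 -0.3849216   0.047     ] hex body [ 0.43269932 -0.38194168  0.051     ]
small [ 0.48807479 -0.38272181  0.052     ] relay [ 0.54164468 -0.38462227  0.05      ] hex body [ 0.43314649 -0.38166588  0.054     ]
strip corners [[0.4, -0.3516, 0.005], [0.3998, -0.4115, 0.005], [0.5756, -0.4104, 0.005], [0.5767, -0.3605, 0.005]]
```

View pics/z5.png

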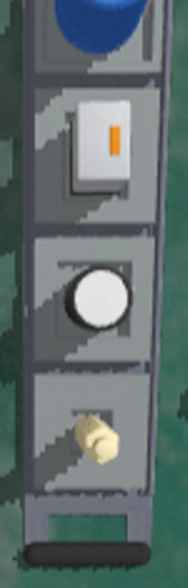

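View pics/z6.png

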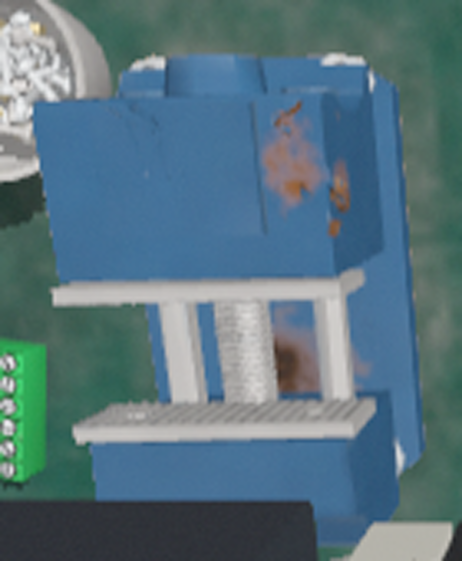

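Run:
```python
from h import *
w=load('wrist1');s=load('top0');q=load('scene0')
print(tri((w,199.7,175.8),(s,295.2,235.2)))
print(tri((w,90+322/3.3,90+95/3.3),(s,150+361/2.5,140+174/2.5)))
print(tri((w,203,212),(s,150+362/2.5,140+270/2.5)))
```

```text
[ 0.4366 -0.2695  0.0536]
[ 0.4889 -0.2689  0.0738]
[ 0.4053 -0.2697  0.0657]
```

Call:
move_arm([
  [[9,-16,0],-0.02],
  [[9,-16,-10],0],
  [[0,0,-30],0],
  [[0,0,-30],0],
  [[0,0,-30],0],
  [[0,0,-20],0],
  [[0,0,0],0],
  [[0,0,0],0],
])

```text
clock: 3.4
tool_pos: [0.4323, -0.376, 0.0998]
orientation: [179.8, -0.5, -2.2]
force: [-0.0, 0.2, 1.0]
opening: 0.0483
```

Call:
move_arm([
  [[-1,-6,-20],0],
  [[0,0,-20],0],
  [[0,0,-16],0],
  [[0,0,-10],0],
  [[0,0,-4],0],
  [[0,0,0],0],
  [[0,0,0],0],
  [[0,0,0],0],
])

```text
clock: 4.2
tool_pos: [0.4387, -0.3828, 0.039]
orientation: [179.4, -1.4, -1.9]
force: [-0.7, 0.1, -0.4]
opening: 0.0484
```

Run:
```python
from h import *
s=snap('top','top2');snap('scene','scene2');print(ctrl.get_obs()['tool_pos'])
c=s['color'][140:300,250:450,::-1];d=load('scene2')['color'][180:320,230:400,::-1]
cv2.imwrite('pics/z7.png',np.hstack([cv2.resize(c,(400,320)),cv2.resize(d,(389,320))]))
```

```text
[ 0.43862737 -0.38288617  0.03893397]
```

View pics/z7.png

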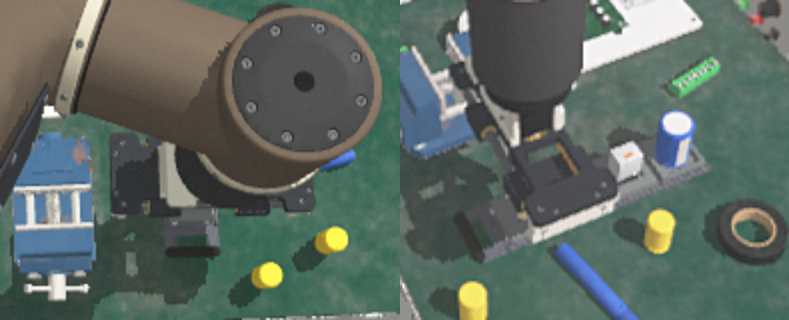

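Call:
move_arm([
  [[-4,0,-4],0],
  [[-3,0,-4],0],
  [[0,0,-2],0],
  [[0,0,0],0],
  [[0,0,0],0],
  [[0,0,0],0],
  [[0,0,0],0],
  [[0,0,0],0],
])

```text
clock: 5.1
tool_pos: [0.4309, -0.383, 0.0283]
orientation: [179.4, -1.4, -1.9]
force: [-0.4, 1.0, -0.2]
opening: 0.0484
```

Close on the hex spacer.

Call:
move_arm([
  [[0,0,0],0],
  [[0,0,0],0],
  [[0,0,0],0],
  [[0,0,0],0],
  [[0,0,0],0],
  [[0,0,0],0],
  [[0,0,0],0],
  [[0,0,0],0],
], jaw=-1)

```text
clock: 5.9
tool_pos: [0.4311, -0.3831, 0.0285]
orientation: [179.4, -1.4, -1.9]
force: [-0.5, 0.6, -0.0]
opening: 0.0124
```

Call:
move_arm([
  [[0,0,10],0],
  [[0,0,20],0],
  [[0,0,30],0],
  [[0,0,30],0],
  [[0,0,30],0],
  [[0,0,25],0],
  [[0,0,0],0],
  [[0,0,0],0],
])

```text
clock: 6.7
tool_pos: [0.4293, -0.3825, 0.1837]
orientation: [179.4, -1.4, -1.9]
force: [-1.1, 1.2, -0.1]
opening: 0.0126
```

Call:
move_arm([
  [[10,30,0],0.02],
  [[16,40,0],0.02],
  [[16,40,0],0.02],
  [[16,40,0],0.02],
  [[16,40,0],0.02],
  [[16,40,0],0],
  [[16,40,0],0],
  [[10,30,0],0],
])

```text
clock: 7.5
tool_pos: [0.5428, -0.0745, 0.1795]
orientation: [179.4, -1.0, 3.6]
force: [0.0, -0.1, -1.6]
opening: 0.0123
```

Run:
```python
from h import *
s=snap('wrist','wrist3');o=ctrl.get_obs();print(o['tool_pos'],o['orientation'],o['opening'])
```

```text
[ 0.54415336 -0.07169685  0.1794248 ] [179.42919818  -1.02804724   3.69092774] 0.012246365151223957
```

View pics/wrist3.png

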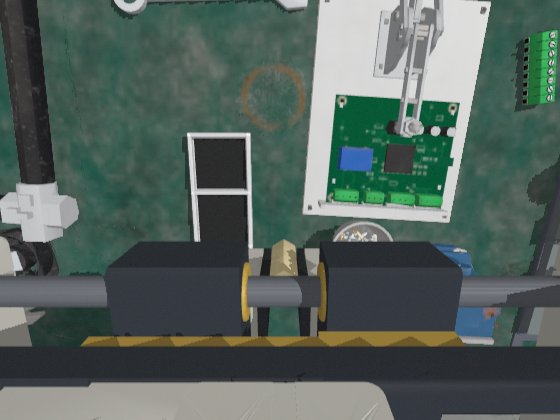

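Run:
```python
from h import *
w=load('wrist3');print(ray(w,222,163,.006),ray(w,221.5,192,.012),proj(w,[.5728,-.010,.006]))
```

```text
[ 0.57504898 -0.01317396  0.006     ] [ 0.54698568 -0.01421923  0.012     ] (np.float64(218.75202716480067), np.float64(165.07511537550658))
```

Call:
move_arm([
  [[10,20,0],0],
  [[10,20,0],0],
  [[8,16,0],0],
  [[0,0,-20],0],
  [[0,0,-30],0],
  [[0,0,-30],0],
  [[0,0,-20],0],
  [[0,0,0],0],
])

```text
clock: 8.35
tool_pos: [0.5714, -0.0104, 0.0726]
orientation: [179.4, -0.7, 3.9]
force: [-0.7, -0.2, 0.3]
opening: 0.0127
```

Call:
move_arm([
  [[2,-1,-15],0],
  [[0,0,-15],0],
  [[0,0,-8],0],
  [[0,0,-4],0],
  [[0,0,0],0],
  [[0,0,0],0],
  [[0,0,0],0],
  [[0,0,0],0],
])

```text
clock: 9.15
tool_pos: [0.5764, -0.0114, 0.0341]
orientation: [179.3, -0.9, 4.0]
force: [-1.0, 0.4, -0.9]
opening: 0.0125
```

Call:
move_arm([
  [[-1,0,-3],0],
  [[-1,0,-3],0],
  [[0,0,0],0],
  [[0,0,-1],0],
  [[0,0,0],0],
  [[0,0,-1],0],
  [[0,0,0],0],
  [[0,0,0],0],
])

```text
clock: 9.95
tool_pos: [0.5745, -0.0113, 0.0261]
orientation: [179.4, -1.0, 4.0]
force: [0.4, 0.3, -0.1]
opening: 0.0128
```

Call:
move_arm([
  [[0,0,-1],0],
  [[0,0,0],0],
  [[0,0,-1],0],
  [[0,0,0],0],
  [[0,0,0],0],
  [[0,0,0],0],
  [[0,0,0],0],
  [[0,0,0],0],
])

```text
clock: 10.75
tool_pos: [0.5751, -0.0112, 0.0255]
orientation: [179.3, -1.1, 4.0]
force: [-1.1, 0.7, 1.2]
opening: 0.0128
```

Call:
move_arm([
  [[0,0,-1],0],
  [[0,0,-1],0],
  [[0,0,0],0],
  [[0,0,0],0],
  [[0,0,0],0],
  [[0,0,0],0],
  [[0,0,0],0],
  [[0,0,0],0],
])

```text
clock: 11.55
tool_pos: [0.5754, -0.0113, 0.0255]
orientation: [179.3, -1.1, 4.1]
force: [-0.8, 0.9, 2.8]
opening: 0.0124
```

Call:
move_arm([
  [[0,0,0],0],
  [[0,0,0],0],
  [[0,0,0],0],
  [[0,0,0],0],
  [[0,0,10],0],
  [[0,0,25],0],
  [[0,0,40],0],
  [[0,0,40],0],
], jaw=0.1)

```text
clock: 12.35
tool_pos: [0.5706, -0.0126, 0.1389]
orientation: [179.2, -0.4, 4.0]
force: [1.3, 0.4, -0.4]
opening: 0.0481
```

Call:
move_arm([
  [[0,0,40],0],
  [[-10,-40,0],-0.03],
  [[-10,-45,0],-0.03],
  [[-10,-45,0],-0.03],
  [[-10,-45,0],-0.02],
  [[-10,-45,0],0],
  [[-10,-45,0],0],
  [[-10,-40,0],0],
])

```text
clock: 13.15
tool_pos: [0.5028, -0.3228, 0.1975]
orientation: [179.2, -1.7, -1.9]
force: [-0.0, 0.5, -0.1]
opening: 0.0485
```

Run:
```python
from h import *
s=snap('top','top4');o=ctrl.get_obs();print(o['tool_pos'],o['orientation'],o['opening'])
cv2.imwrite('pics/z8.png',cv2.resize(s['color'][140:300,150:250,::-1],None,fx=3.5,fy=3.5,interpolation=cv2.INTER_CUBIC))
```

```text
[ 0.50124432 -0.327223    0.19739972] [179.13703175  -1.61894389  -1.98979442] 0.04851365658187401
```

View pics/z8.png

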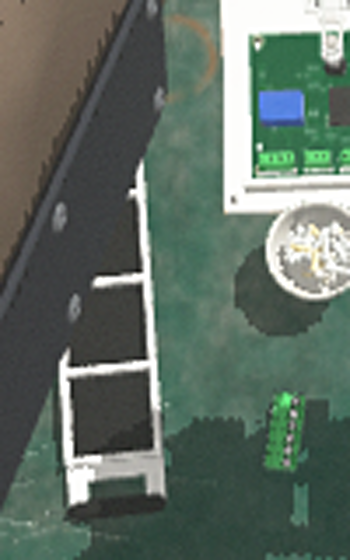

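Call:
move_arm([
  [[-6,-28,0],0],
  [[-6,-24,-10],0],
  [[0,0,-30],0],
  [[0,0,-35],0],
  [[0,0,-30],0],
  [[0,0,-20],0],
  [[0,0,0],0],
  [[0,0,0],0],
])

```text
clock: 14.0
tool_pos: [0.4871, -0.3865, 0.0763]
orientation: [178.9, -2.0, -2.4]
force: [0.7, -0.2, 0.9]
opening: 0.0481
```

Call:
move_arm([
  [[0,4,-10],0],
  [[0,0,-15],0],
  [[0,0,-12],0],
  [[0,0,-6],0],
  [[0,0,-3],0],
  [[0,0,0],0],
  [[0,0,0],0],
  [[0,0,0],0],
])

```text
clock: 14.8
tool_pos: [0.4913, -0.3829, 0.0344]
orientation: [178.7, -2.6, -2.3]
force: [-0.3, 0.4, 0.9]
opening: 0.048
```

Call:
move_arm([
  [[-3,0,-4],0],
  [[-1,0,-4],0],
  [[0,0,-2],0],
  [[0,0,0],0],
  [[0,0,0],0],
  [[0,0,0],0],
  [[0,0,0],0],
  [[0,0,0],0],
])

```text
clock: 15.6
tool_pos: [0.4873, -0.3832, 0.0243]
orientation: [178.7, -2.6, -2.3]
force: [0.5, 0.6, 0.3]
opening: 0.0486
```

Call:
move_arm([
  [[0,0,0],0],
  [[0,0,0],0],
  [[0,0,0],0],
  [[0,0,0],0],
  [[0,0,0],0],
  [[0,0,0],0],
  [[0,0,0],0],
  [[0,0,0],0],
], jaw=-1)

```text
clock: 16.4
tool_pos: [0.4875, -0.3832, 0.0245]
orientation: [178.7, -2.7, -2.3]
force: [0.7, 0.6, 0.6]
opening: 0.0258
```

Call:
move_arm([
  [[0,0,10],0],
  [[0,0,20],0],
  [[0,0,30],0],
  [[0,0,30],0],
  [[0,0,30],0],
  [[0,0,25],0],
  [[0,0,0],0],
  [[0,0,0],0],
])

```text
clock: 17.2
tool_pos: [0.4856, -0.3828, 0.1795]
orientation: [178.6, -2.7, -2.3]
force: [-0.2, 0.7, -1.0]
opening: 0.0257
```

Call:
move_arm([
  [[2,30,0],0.02],
  [[4,44,0],0.02],
  [[4,44,0],0.02],
  [[4,44,0],0.02],
  [[4,44,0],0.02],
  [[4,44,0],0],
  [[4,44,0],0],
  [[4,35,0],0],
])

```text
clock: 18.0
tool_pos: [0.5105, -0.0465, 0.1748]
orientation: [178.6, -2.2, 3.2]
force: [1.8, -0.6, -0.3]
opening: 0.0256
```

Run:
```python
from h import *
s=snap('wrist','wrist5');o=ctrl.get_obs();print(o['tool_pos'],o['orientation'],o['opening'])
```

```text
[ 0.51156071 -0.0433193   0.17482211] [178.6869972   -2.27118455   3.27243456] 0.025739160390001042
```

View pics/wrist5.png

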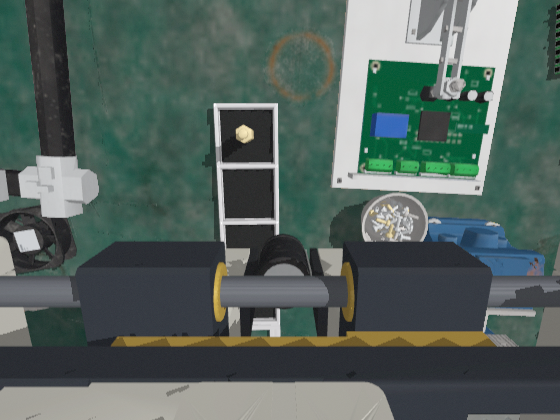

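Run:
```python
from h import *
w=load('wrist5');print(ray(w,247.5,136,.006),ray(w,249,193,.006),ray(w,244.5,132,.06))
```

```text
[ 0.57460242 -0.01232382  0.006     ] [ 0.51924588 -0.01557345  0.006     ] [ 0.57747777 -0.01422594  0.06      ]
```

Target (0.518, −0.015).

Call:
move_arm([
  [[3,14,0],0],
  [[2,12,0],0],
  [[0,0,-20],0],
  [[0,0,-30],0],
  [[0,0,-30],0],
  [[0,0,-25],0],
  [[0,0,0],0],
  [[0,0,0],0],
])

```text
clock: 18.85
tool_pos: [0.515, -0.0144, 0.0651]
orientation: [178.6, -2.1, 3.5]
force: [0.1, 1.4, 0.2]
opening: 0.026
```

Call:
move_arm([
  [[1,0,-12],0],
  [[0,0,-12],0],
  [[0,0,-8],0],
  [[0,0,-4],0],
  [[0,0,0],0],
  [[0,0,0],0],
  [[0,0,0],0],
  [[0,0,0],0],
])

```text
clock: 19.65
tool_pos: [0.5201, -0.0136, 0.0318]
orientation: [178.7, -2.6, 3.5]
force: [0.6, -0.2, -0.5]
opening: 0.0256
```

Call:
move_arm([
  [[-2,-1,-4],0],
  [[0,0,-4],0],
  [[0,0,0],0],
  [[0,0,-1],0],
  [[0,0,0],0],
  [[0,0,-1],0],
  [[0,0,0],0],
  [[0,0,0],0],
])

```text
clock: 20.45
tool_pos: [0.5182, -0.0146, 0.0215]
orientation: [178.7, -2.6, 3.5]
force: [0.3, -1.3, -0.3]
opening: 0.0258
```

Call:
move_arm([
  [[0,0,-1],0],
  [[0,0,0],0],
  [[0,0,-1],0],
  [[0,0,0],0],
  [[0,0,0],0],
  [[0,0,0],0],
  [[0,0,0],0],
  [[0,0,0],0],
])

```text
clock: 21.25
tool_pos: [0.519, -0.0145, 0.0215]
orientation: [178.7, -2.7, 3.6]
force: [-0.0, -0.7, 2.5]
opening: 0.026
```

Call:
move_arm([
  [[0,0,0],0],
  [[0,0,0],0],
  [[0,0,0],0],
  [[0,0,0],0],
  [[0,0,10],0],
  [[0,0,25],0],
  [[0,0,40],0],
  [[0,0,40],0],
], jaw=0.1)

```text
clock: 22.05
tool_pos: [0.5142, -0.0161, 0.1355]
orientation: [178.5, -2.0, 3.5]
force: [1.2, 0.6, -0.0]
opening: 0.0482
```

Call:
move_arm([
  [[0,0,40],0],
  [[2,-40,0],-0.03],
  [[4,-45,0],-0.03],
  [[4,-45,0],-0.03],
  [[4,-45,0],-0.02],
  [[4,-45,0],0],
  [[4,-45,0],0],
  [[4,-40,0],0],
])

```text
clock: 22.85
tool_pos: [0.5441, -0.3266, 0.1945]
orientation: [178.7, -3.3, -2.3]
force: [0.3, 0.1, 0.5]
opening: 0.0482
```

Run:
```python
from h import *
s=snap('wrist','wrist6');o=ctrl.get_obs();print(o['tool_pos'],o['orientation'],o['opening'])
```

```text
[ 0.54448067 -0.33135678  0.19423054] [178.60267259  -3.29190461  -2.38678627] 0.04783782413167472
```

View pics/wrist6.png

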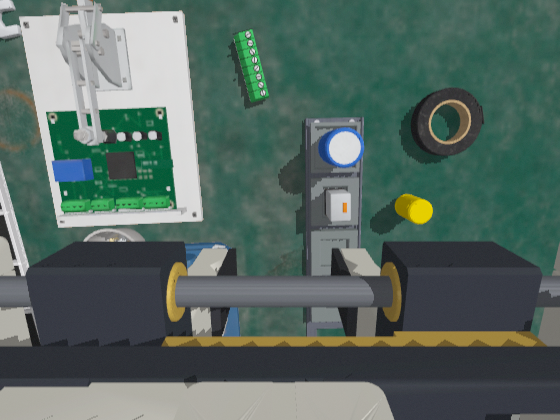

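Run:
```python
from h import *
w=load('wrist6');print('relay',ray(w,340,205,.047),'big',ray(w,344,147,.061),'can',ray(w,414,209,.045))
```

```text
relay [ 0.54667194 -0.38384413  0.047     ] big [ 0.60069492 -0.38502294  0.061     ] can [ 0.53918111 -0.45564234  0.045     ]
```

Call:
move_arm([
  [[0,-26,0],0],
  [[0,-22,-10],0],
  [[0,0,-30],0],
  [[0,0,-35],0],
  [[0,0,-30],0],
  [[0,0,-20],0],
  [[0,0,0],0],
  [[0,0,0],0],
])

```text
clock: 23.7
tool_pos: [0.5432, -0.3862, 0.0719]
orientation: [178.5, -3.5, -2.7]
force: [0.0, 0.0, 0.7]
opening: 0.0485
```

Call:
move_arm([
  [[-2,2,-10],0],
  [[0,0,-14],0],
  [[0,0,-10],0],
  [[0,0,-5],0],
  [[0,0,-2],0],
  [[0,0,0],0],
  [[0,0,0],0],
  [[0,0,0],0],
])

```text
clock: 24.5
tool_pos: [0.5435, -0.3846, 0.0323]
orientation: [178.4, -3.9, -2.7]
force: [0.5, 0.2, 0.1]
opening: 0.048
```

Call:
move_arm([
  [[0,0,-4],0],
  [[0,0,-4],0],
  [[0,0,0],0],
  [[0,0,0],0],
  [[0,0,0],0],
  [[0,0,0],0],
  [[0,0,0],0],
  [[0,0,0],0],
])

```text
clock: 25.3
tool_pos: [0.5441, -0.3849, 0.0245]
orientation: [178.3, -4.0, -2.7]
force: [1.1, 0.5, 0.2]
opening: 0.048
```

Call:
move_arm([
  [[0,0,0],0],
  [[0,0,0],0],
  [[0,0,0],0],
  [[0,0,0],0],
  [[0,0,0],0],
  [[0,0,0],0],
  [[0,0,0],0],
  [[0,0,0],0],
], jaw=-1)

```text
clock: 26.1
tool_pos: [0.5441, -0.3849, 0.0247]
orientation: [178.3, -4.0, -2.7]
force: [0.3, -0.2, -0.0]
opening: 0.0211
```

Call:
move_arm([
  [[0,0,10],0],
  [[0,0,20],0],
  [[0,0,30],0],
  [[0,0,30],0],
  [[0,0,30],0],
  [[0,0,25],0],
  [[0,0,0],0],
  [[0,0,0],0],
])

```text
clock: 26.9
tool_pos: [0.5422, -0.3844, 0.1795]
orientation: [178.3, -4.0, -2.7]
force: [0.4, -0.2, -0.6]
opening: 0.0208
```

Call:
move_arm([
  [[-6,30,0],0.03],
  [[-10,44,0],0.03],
  [[-10,44,0],0.02],
  [[-10,44,0],0.02],
  [[-10,44,0],0.01],
  [[-10,44,0],0],
  [[-10,44,0],0],
  [[-8,35,0],0],
])

```text
clock: 27.7
tool_pos: [0.4608, -0.0495, 0.1736]
orientation: [178.3, -3.5, 3.4]
force: [0.5, 0.5, -0.5]
opening: 0.021
```

Run:
```python
from h import *
s=snap('wrist','wrist7');o=ctrl.get_obs();print(o['tool_pos'],o['orientation'],o['opening'])
```

```text
[ 0.46016584 -0.04650543  0.17369193] [178.38342162  -3.52952401   3.49514545] 0.02081259415391033
```

View pics/wrist7.png

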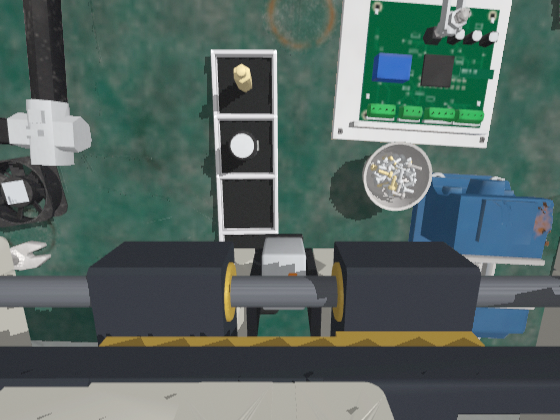

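Call:
move_arm([
  [[1,14,0],0],
  [[1,13,0],0],
  [[0,0,-20],0],
  [[0,0,-30],0],
  [[0,0,-30],0],
  [[0,0,-25],0],
  [[0,0,0],0],
  [[0,0,0],0],
])

```text
clock: 28.55
tool_pos: [0.4589, -0.0158, 0.0645]
orientation: [178.3, -3.4, 4.0]
force: [-0.2, 0.7, -0.2]
opening: 0.0209
```

Call:
move_arm([
  [[-1,-2,-12],0],
  [[0,0,-12],0],
  [[0,0,-8],0],
  [[0,0,-4],0],
  [[0,0,0],0],
  [[0,0,0],0],
  [[0,0,0],0],
  [[0,0,0],0],
])

```text
clock: 29.35
tool_pos: [0.4626, -0.0164, 0.0341]
orientation: [178.5, -4.0, 4.0]
force: [0.3, -0.2, -0.6]
opening: 0.0205
```

Call:
move_arm([
  [[0,-1,-4],0],
  [[0,0,-4],0],
  [[0,0,-2],0],
  [[0,0,-1],0],
  [[0,0,0],0],
  [[0,0,-1],0],
  [[0,0,0],0],
  [[0,0,0],0],
])

```text
clock: 30.15
tool_pos: [0.4628, -0.0174, 0.0215]
orientation: [178.5, -4.0, 4.0]
force: [-0.6, -0.1, 0.5]
opening: 0.0207
```

Call:
move_arm([
  [[0,0,-1],0],
  [[0,0,0],0],
  [[0,0,-1],0],
  [[0,0,0],0],
  [[0,0,0],0],
  [[0,0,0],0],
  [[0,0,0],0],
  [[0,0,0],0],
])

```text
clock: 30.95
tool_pos: [0.4635, -0.0174, 0.0215]
orientation: [178.5, -4.1, 4.1]
force: [-2.2, 0.7, 3.5]
opening: 0.0209
```

Call:
move_arm([
  [[0,0,0],0],
  [[0,0,0],0],
  [[0,0,0],0],
  [[0,0,0],0],
  [[0,0,10],0],
  [[0,0,25],0],
  [[0,0,40],0],
  [[0,0,40],0],
], jaw=0.4)

```text
clock: 31.75
tool_pos: [0.4586, -0.0192, 0.1338]
orientation: [178.2, -3.3, 4.1]
force: [1.3, 1.0, -0.2]
opening: 0.0611
```

Call:
move_arm([
  [[0,0,40],0],
  [[10,-40,0],-0.03],
  [[16,-45,0],-0.03],
  [[18,-45,0],-0.03],
  [[18,-45,0],-0.02],
  [[20,-44,0],0],
  [[20,-44,0],0],
  [[18,-40,0],0],
])

```text
clock: 32.55
tool_pos: [0.5847, -0.328, 0.1849]
orientation: [178.4, -4.4, -1.8]
force: [1.1, 1.0, -0.1]
opening: 0.061
```

Run:
```python
from h import *
s=snap('wrist','wrist8');o=ctrl.get_obs();print(o['tool_pos'],o['orientation'],o['opening'])
```

```text
[ 0.58663457 -0.33306182  0.18378819] [178.33001179  -4.32744431  -1.82920619] 0.061463443712244055
```

View pics/wrist8.png

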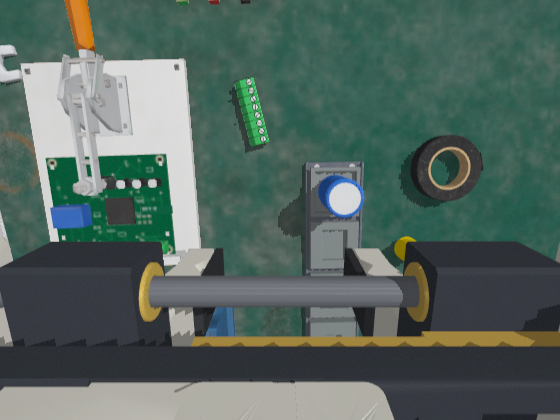

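Call:
move_arm([
  [[8,-26,0],0],
  [[6,-20,0],0],
  [[0,0,-20],0],
  [[0,0,-30],0],
  [[0,0,-25],0],
  [[0,0,-15],0],
  [[0,0,0],0],
  [[0,0,0],0],
])

```text
clock: 33.4
tool_pos: [0.5997, -0.3855, 0.0861]
orientation: [178.4, -4.0, -2.2]
force: [-0.2, -0.5, 0.2]
opening: 0.0613
```

Call:
move_arm([
  [[0,1,-15],0],
  [[0,0,-16],0],
  [[0,0,-12],0],
  [[0,0,-6],0],
  [[0,0,-3],0],
  [[0,0,0],0],
  [[0,0,0],0],
  [[0,0,0],0],
])

```text
clock: 34.2
tool_pos: [0.6025, -0.3849, 0.0352]
orientation: [178.3, -4.4, -2.2]
force: [0.4, -0.3, -0.2]
opening: 0.0611
```

Call:
move_arm([
  [[-2,0,-4],0],
  [[0,0,-3],0],
  [[0,0,0],0],
  [[0,0,0],0],
  [[0,0,0],0],
  [[0,0,0],0],
  [[0,0,0],0],
  [[0,0,0],0],
])

```text
clock: 35.0
tool_pos: [0.601, -0.3852, 0.029]
orientation: [178.2, -4.5, -2.2]
force: [-0.2, 0.3, -0.2]
opening: 0.0611
```

Call:
move_arm([
  [[0,0,0],0],
  [[0,0,0],0],
  [[0,0,0],0],
  [[0,0,0],0],
  [[0,0,0],0],
  [[0,0,0],0],
  [[0,0,0],0],
  [[0,0,0],0],
], jaw=-1)

```text
clock: 35.8
tool_pos: [0.6011, -0.3852, 0.0291]
orientation: [178.2, -4.6, -2.2]
force: [-0.3, -0.0, 0.2]
opening: 0.0368
```

Call:
move_arm([
  [[0,0,10],0],
  [[0,0,20],0],
  [[0,0,30],0],
  [[0,0,30],0],
  [[0,0,30],0],
  [[0,0,25],0],
  [[0,0,0],0],
  [[0,0,0],0],
])

```text
clock: 36.6
tool_pos: [0.5992, -0.3847, 0.1837]
orientation: [178.2, -4.5, -2.2]
force: [-0.4, -0.7, -1.8]
opening: 0.0367
```

Call:
move_arm([
  [[-14,28,0],0.03],
  [[-22,40,0],0.03],
  [[-22,40,0],0.02],
  [[-22,40,0],0.02],
  [[-22,40,0],0],
  [[-22,40,0],0],
  [[-22,40,0],0],
  [[-16,30,0],0],
])

```text
clock: 37.4
tool_pos: [0.4275, -0.082, 0.1763]
orientation: [178.3, -4.0, 3.4]
force: [0.2, 1.6, 1.0]
opening: 0.0365
```

Run:
```python
from h import *
s=snap('wrist','wrist9');o=ctrl.get_obs();print(o['tool_pos'],o['orientation'],o['opening'])
```

```text
[ 0.42558947 -0.07988522  0.17624031] [178.31994093  -3.9921466    3.40710215] 0.036617017437295334
```

View pics/wrist9.png

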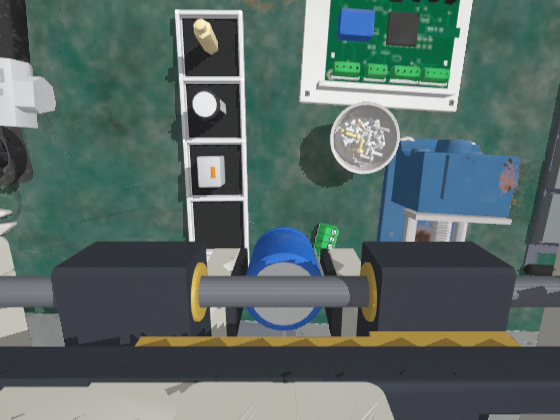

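Call:
move_arm([
  [[-8,20,0],0],
  [[-6,20,0],0],
  [[-4,16,0],0],
  [[0,0,-20],0],
  [[0,0,-25],0],
  [[0,0,-25],0],
  [[0,0,-15],0],
  [[0,0,0],0],
])

```text
clock: 38.25
tool_pos: [0.4028, -0.0202, 0.0874]
orientation: [178.4, -4.0, 3.8]
force: [0.3, -0.5, 0.1]
opening: 0.0369
```

Call:
move_arm([
  [[1,-1,-15],0],
  [[0,0,-16],0],
  [[0,0,-12],0],
  [[0,0,-6],0],
  [[0,0,0],0],
  [[0,0,0],0],
  [[0,0,0],0],
  [[0,0,0],0],
])

```text
clock: 39.05
tool_pos: [0.4062, -0.0208, 0.0409]
orientation: [178.4, -4.2, 3.9]
force: [-0.1, 0.6, -0.7]
opening: 0.0369
```

Call:
move_arm([
  [[0,0,-5],0],
  [[0,0,-5],0],
  [[0,0,-3],0],
  [[0,0,-1],0],
  [[0,0,0],0],
  [[0,0,0],0],
  [[0,0,0],0],
  [[0,0,0],0],
])

```text
clock: 39.85
tool_pos: [0.4066, -0.0206, 0.0262]
orientation: [178.4, -4.2, 3.9]
force: [0.1, -0.2, -0.0]
opening: 0.0365
```

Call:
move_arm([
  [[0,0,-1],0],
  [[0,0,0],0],
  [[0,0,-1],0],
  [[0,0,0],0],
  [[0,0,0],0],
  [[0,0,0],0],
  [[0,0,0],0],
  [[0,0,0],0],
])

```text
clock: 40.65
tool_pos: [0.4075, -0.0206, 0.026]
orientation: [178.4, -4.4, 3.9]
force: [0.4, -0.2, 0.1]
opening: 0.0368
```

Call:
move_arm([
  [[0,0,0],0],
  [[0,0,0],0],
  [[0,0,0],0],
  [[0,0,0],0],
  [[0,0,10],0],
  [[0,0,25],0],
  [[0,0,40],0],
  [[0,0,40],0],
], jaw=0.5)

```text
clock: 41.45
tool_pos: [0.4027, -0.0227, 0.1394]
orientation: [178.1, -3.6, 3.9]
force: [1.5, 0.8, -0.9]
opening: 0.066
```

Call:
move_arm([
  [[0,0,30],0],
  [[4,-35,0],0],
  [[4,-40,0],0],
  [[4,-40,0],0],
  [[4,-40,0],0],
  [[4,-40,0],0],
  [[4,-40,0],0],
  [[0,-30,0],0],
])

```text
clock: 42.25
tool_pos: [0.4312, -0.2928, 0.1797]
orientation: [178.3, -4.8, 4.6]
force: [0.5, 0.4, -0.3]
opening: 0.066
```

Run:
```python
from h import *
s=snap('top','top9');q=snap('scene','scene9');o=ctrl.get_obs();print(o['tool_pos'],o['orientation'],o['opening'])
c=s['color'][150:300,140:280,::-1];d=q['color'][130:220,180:300,::-1]
cv2.imwrite('pics/z9.png',np.hstack([cv2.resize(c,(373,400),interpolation=cv2.INTER_CUBIC),cv2.resize(d,(420,400),interpolation=cv2.INTER_CUBIC)]))
```

```text
[ 0.43086615 -0.29353667  0.17923741] [178.3145016   -4.68659716   4.45156258] 0.0653806803854891
```

View pics/z9.png

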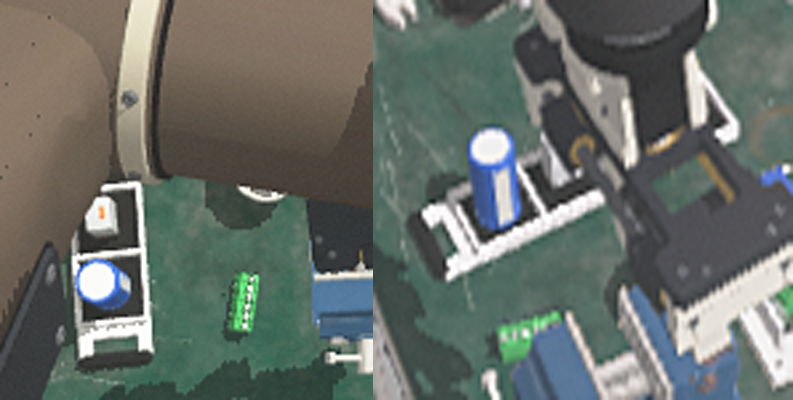

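Call:
move_arm([
  [[10,-40,5],0],
  [[10,-40,5],0],
  [[10,-40,0],0],
  [[10,-40,0],0],
  [[10,-40,0],0],
  [[0,-30,0],0],
  [[0,0,0],0],
  [[0,0,0],0],
])

```text
clock: 43.15
tool_pos: [0.4813, -0.5289, 0.1862]
orientation: [178.6, -4.5, 4.5]
force: [-0.2, 0.3, 0.1]
opening: 0.0655
```

Run:
```python
from h import *
s=snap('top','top10');q=snap('scene','scene10');o=ctrl.get_obs();print(o['tool_pos'],o['orientation'])
c=s['color'][150:300,140:280,::-1];d=q['color'][130:220,180:300,::-1]
cv2.imwrite('pics/z10.png',np.hstack([cv2.resize(c,(373,400),interpolation=cv2.INTER_CUBIC),cv2.resize(d,(420,400),interpolation=cv2.INTER_CUBIC)]))
```

```text
[ 0.48140647 -0.5281463   0.18658393] [178.53700089  -4.52350037   4.56126851]
```

View pics/z10.png

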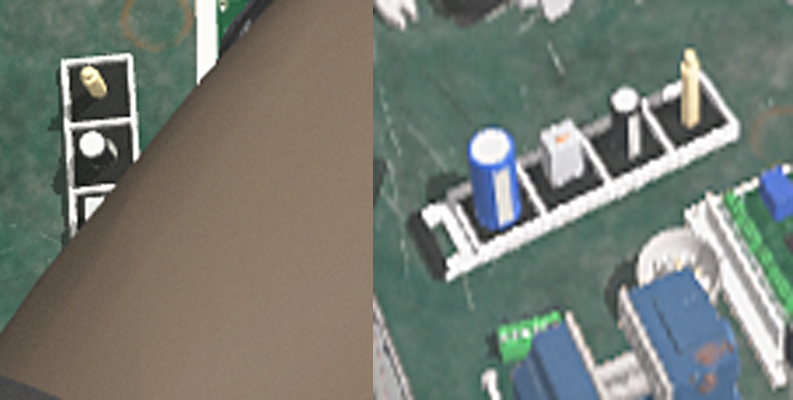

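Run:
```python
from h import *
q=load('scene10');t9=load('top9')
f=lambda x,y:(180+(x-373)/3.5,130+y/4.444)
for n,x,y,h in [('big',493,147,.058),('relay',564,138,.044),('small',626,99,.046),('hex',689,55,.060)]: print(n,ray(q,*f(x,y),h).round(4))
print('big top9',ray(t9,140+104/2.664,150+286/2.667,.058).round(4),'relay',ray(t9,140+101/2.664,150+213/2.667,.044).round(4))
s=load('top10')
print('hex',ray(s,140+91/2.664,150+75/2.667,.058).round(4),'small',ray(s,140+96/2.664,150+146/2.667,.046).round(4))
ctrl.close_job()
```

```text
big [ 0.4105 -0.0238  0.058 ]
relay [ 0.4664 -0.0255  0.044 ]
small [ 0.5228 -0.0162  0.046 ]
hex [ 0.5779 -0.0155  0.06  ]
big top9 [ 0.3999 -0.0262  0.058 ] relay [ 0.4603 -0.0208  0.044 ]
hex [ 0.5713 -0.0154  0.058 ] small [ 0.5151 -0.0171  0.046 ]
the job is handed in; nothing more can be done
```

I moved all four parts to the build rack in reverse order and handed the job in at about 43 s. The interface gives no verdict, so the result rests on my own checks.

| Part | Place in strip-down rack (from handle) | Cell in build rack (from handle) |
|---|---|---|
| Hex spacer | 1st | 4th |
| Small capacitor | 2nd | 3rd |
| Plug relay | 3rd | 2nd |
| Big capacitor | 4th | 1st |

**Last checks:** The final pictures show one part standing upright in each of the four cells. From the top and scene views, each part measures within about 9 mm of its cell centre, against the 20 mm allowed. I left the yellow look-alikes alone. The arm was raised and clear of everything, with the gripper open.

**What disagreed or was less sure:**
- **View mismatch:** the two cameras put the parts 6–11 mm apart in x (the big capacitor the most), and the relay and big capacitor also differ by 2–5 mm in y. I put this down to calibration and to picking tops by eye.
- **Gripper tilt:** the tool drifted to about 4.5° of tilt over the run. The parts still look upright after release.
- **Big capacitor landing:** its release showed no clear contact force, unlike the other three. I placed it by the expected height, and it looks seated.

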